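# Cover the round dip pots on the takeaway counter

## Robot

A 6-joint arm with a two-finger parallel gripper is mounted at the origin on the work surface. World frame = base frame: x ahead of the robot, y to its left, z up, the work surface at z = 0. Lengths are in m, angles in degrees, forces in N, time in s.
With the tool pointing down it reaches from about 0.4 to 0.925 m from the base axis. Payload 3.4 kg.
Tool frame: the origin (TCP) lies at the very end of the fingers, on their centre line; the grasp point (between the pads) lies 19 mm behind it; z points along the fingers, x is the direction in which the jaws open and shut, and the axes are right-handed (so a half turn about z gives the same grasp; the last joint's range is limited). The gripper opens to 85 mm and grips with 20 to 120 N. Pads are 22 mm wide; open, the fingers measure 114 mm over their backs; the gripper's body (76 mm by 85 mm) begins 54 mm behind the grasp point. The pads swing forward as they close: fully open they stand 13 mm farther back than shut.
Start: joints at [-70.904, 17.578, 86.31, -0, 76.112, -4.211], TCP at [0.227, -0.528, 0.231] pointing down, gripper open.
Joint ranges: [-179.03, 179.03], [-60, 130.46], [8.19, 133.38], [-81.62, 261.62], [5.75, 156.47], [-153.77, 153.77]. Speed limits (degrees/s): [147.25, 147.25, 180, 180, 180, 180].

## Interface

Orientations are given as a 3x3 rotation matrix whose columns are the frame's x, y, z axes.
In Python, from bench import bot gives the robot as it stands.
- The arm moves only by the shell command python3 -m pendant 'ROWS' [OPENING] [FORCE]. ROWS is JSON, a list of rows, each an object of numbers: "dx", "dy", "dz": the shift along the tool's x, y, z in m; "wx", "wy", "wz": the turn, a rotation vector about the tool's x, y, z in degrees. A call has 1 to 12 rows; each row is the pose to reach, as a shift and turn from the pose commanded when the call began, along the tool's axes at that moment; what a row does not reach only later rows make up. A row lasts 1/8 s, in which the tool goes at most 62.5 mm and 10.7 degrees, less where a joint would pass 70% of its speed; a pose out of reach is approached as far as the arm can. A call with a gripper value outside its range is refused whole. OPENING is the gripper command: -1 is fully open, 1 is shut, values between are in proportion, set as the call begins (- or left out, the last holds). The fingers move at their own pace and stop on an object; FORCE is the grip in N (left out, the last holds). Time passes only in rows, so rows that repeat a pose let the fingers close. It gives the time, the measured TCP pose, the force and the opening at its end, in the units of the state.
- bot.read_state(): the state, without advancing time (a new reading comes with each control period).
- bot.read_camera(name): name is "scene" or "top" or "wrist"; returns a dict with "frame" (384x512x3 uint8, red, green, blue), "range_z" (384x512 float32, m along the optical axis (not along the pixel's ray), 0 where there is no reading), "fx", "fy", "cx", "cy" (pixels), "rvec" (rotation vector, rad) and "tvec" (3), from world to camera coordinates, as OpenCV has them. Camera axes: x right, y down, z forward; pixel columns grow to the right and rows downward; lengths in m; the calibration is good to about 2 mm. The wrist camera is an equidistant fisheye: a pixel r from the principal point sees the ray r / f radians off the axis. A picture is of the moment at which its call begins.
- bot.hand_in(): hands the job in, once; it reports no verdict.
The state is a dict: "clock": time; "joints": joint angles; "dq": joint speeds; "joint_torque": joint torques, N m; "eef_pos": TCP position; "tcp_rot": TCP orientation; "wrist_force": force on the tool from outside, world axes, zero at the start; "ft_torque": the same for the moment, N m; "finger_gap": opening from 0.0 (shut) to 1.0 (fully open).
Only numpy, scipy, OpenCV 4.12 (cv2) and the standard library are available. Lean on these libraries where they do the work, as an engineer would, in place of code of your own. Each camera call takes 0.05 s, during which the arm holds its last target.

## Task

Cover the three round steel pots standing on the counter: put each round lid on the pot of its own size, seated flat on the rim with the knob up, and let go. The square pan is still needed, so leave it open, and leave it and its square lid where they are.

Things in the scene. Friction and masses are not known exactly. Their poses are not given: they have to be found in the camera images.
- lid_large: the large round steel lid, loose, about 150 g: a flat disc 122 mm across and 4 mm thick, with a shallow tapered plug under it (10 mm deep, 104 mm across where it meets the disc, 92 mm at its underside) and an upright black cylindrical grip knob, 24 mm across and 32 mm tall, on top in the middle. Starts plug down on the counter. Origin: centre of the plug's underside; z up through the knob; the disc's top is 14 mm and the knob's top 46 mm above the origin.
- pot_large: the large round open steel pot, empty and loose, straight-sided: 116 mm across outside, 110 mm inside, 50 mm tall. Origin: centre of its underside, z up. With its own lid seated (disc resting flat on the rim) the lid's origin is on the pot's axis, 40 mm above the pot's origin; the plug then has 3 mm of sideways play.
- lid_medium: the medium round steel lid, loose, about 110 g: a flat disc 100 mm across and 4 mm thick, with a shallow tapered plug under it (10 mm deep, 82 mm across where it meets the disc, 70 mm at its underside) and an upright black cylindrical grip knob, 24 mm across and 32 mm tall, on top in the middle. Starts plug down on the counter. Origin: centre of the plug's underside; z up through the knob; the disc's top is 14 mm and the knob's top 46 mm above the origin.
- pot_medium: the medium round open steel pot, empty and loose, straight-sided: 94 mm across outside, 88 mm inside, 50 mm tall. Origin: centre of its underside, z up. With its own lid seated (disc resting flat on the rim) the lid's origin is on the pot's axis, 40 mm above the pot's origin; the plug then has 3 mm of sideways play.
- lid_small: the small round steel lid, loose, about 80 g: a flat disc 78 mm across and 4 mm thick, with a shallow tapered plug under it (10 mm deep, 60 mm across where it meets the disc, 48 mm at its underside) and an upright black cylindrical grip knob, 24 mm across and 32 mm tall, on top in the middle. Starts plug down on the counter. Origin: centre of the plug's underside; z up through the knob; the disc's top is 14 mm and the knob's top 46 mm above the origin.
- pot_small: the small round open steel pot, empty and loose, straight-sided: 72 mm across outside, 66 mm inside, 50 mm tall. Origin: centre of its underside, z up. With its own lid seated (disc resting flat on the rim) the lid's origin is on the pot's axis, 40 mm above the pot's origin; the plug then has 3 mm of sideways play.
- lid_square: the square steel lid, loose: 86 mm square, the same black knob. Origin: centre of its underside. To be left where it lies.
- pan_square: the square open steel pan, loose: 80 mm square, 50 mm tall. Origin: centre of its underside. To be left open, where it stands.
Things that resemble listed ones, but are neither listed nor needed, are in the scene too. What is shaped like the lid_large but green or red is not meant. Leave any brown or pink look-alike of the lid_medium alone.

How it is judged:
By the outcome, as a careful person would: the job done as asked, in the order asked, and still so for the second after the job is handed in, with the robot touching nothing.
It also fails if it takes over 96 s, if anything falls off the work surface, if the arm or the gripper's body presses on something with over 40 N, if the wrist force passes 120 N, or if a joint passes its speed limit or range.

## Working session

There is one attempt and no reset: what is moved stays moved. The work goes in short steps, Python scripts to look and compute and a shell command to move; the robot and the scene stay as the last step left them, time stands still between calls to the robot, and variables do not carry over. Pictures are saved under pics/ and viewed, and the job is handed in when it is done.

```bash
mkdir -p pics; ls; cat > h.py <<'E'
import numpy as np, cv2
from bench import bot
def cam(n):
    c=bot.read_camera(n); c['R']=cv2.Rodrigues(np.array(c['rvec'],float))[0]; c['t']=np.array(c['tvec'],float).ravel(); return c
def save(c,p): cv2.imwrite(p,cv2.cvtColor(c['frame'],cv2.COLOR_RGB2BGR))
def ray(c,u,v,z):
    d=np.array([(u-c['cx'])/c['fx'],(v-c['cy'])/c['fy'],1.]); d=c['R'].T@d; o=-c['R'].T@c['t']
    return o+d*(z-o[2])/d[2]
def cloud(c):
    v,u=np.mgrid[:384,:512]; z=c['range_z']; p=np.stack([(u-c['cx'])/c['fx']*z,(v-c['cy'])/c['fy']*z,z],-1)
    return (p-c['t'])@c['R']
E
python3 - <<'E'
from h import *
s=bot.read_state(); print(s)
for n in ['scene','top','wrist']:
    c=cam(n); save(c,f'pics/{n}0.png'); print(n,c['fx'],c['cx'],c['cy'],-c['R'].T@c['t'])
E
```

```text
pics
{'clock': 0.0, 'joints': array([-7.09054410e+01,  1.76212931e+01,  8.63821341e+01,  1.48761162e-03,
        7.61114760e+01, -4.21158471e+00]), 'dq': array([-0.10056378,  0.05364085, -0.04200431, -0.08805144,  0.09451467,
        0.05539546]), 'joint_torque': array([ 8.55240614e-04, -4.57557786e+01, -2.51918453e+01, -9.85992506e-05,
        1.31041565e-02,  1.76266178e-05]), 'eef_pos': array([ 0.22725347, -0.52744045,  0.23040227]), 'tcp_rot': array([[ 3.95637604e-01, -9.18406493e-01, -6.32217752e-04],
       [-9.18404537e-01, -3.95638072e-01,  1.90334509e-03],
       [-1.99817390e-03, -1.72403240e-04, -9.99997989e-01]]), 'wrist_force': array([ 0.09848323, -0.07168245,  0.06621788]), 'ft_torque': array([-0.03248043,  0.0016219 , -0.01219926]), 'finger_gap': 1.0024545390554955}
scene 432.0408718052492 255.9620751804014 186.59620261382224 [1.60492546 0.37147454 0.82493277]
top 368.29691636714256 253.2067929776102 192.64953890646296 [0.33016761 0.0037346  1.01440364]
wrist 297.3186396354542 254.54565833256925 194.60410259474776 [ 0.30281532 -0.49493932  0.37261645]
```

View pics/top0.png

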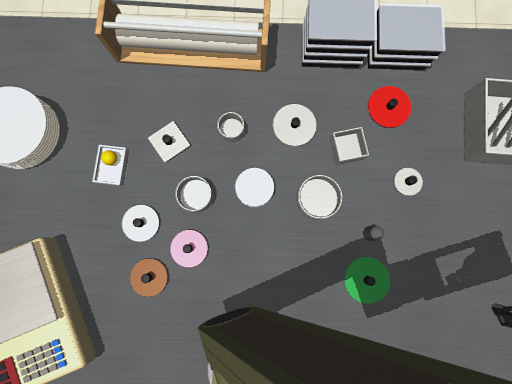

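View pics/scene0.png

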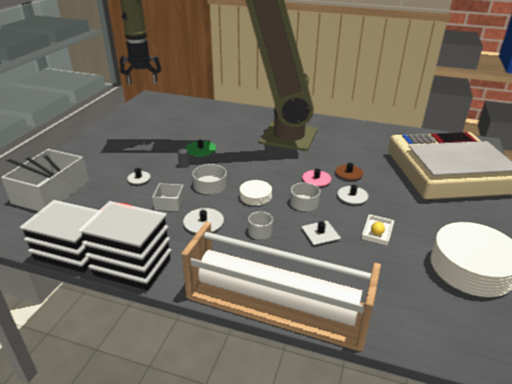

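View pics/wrist0.png

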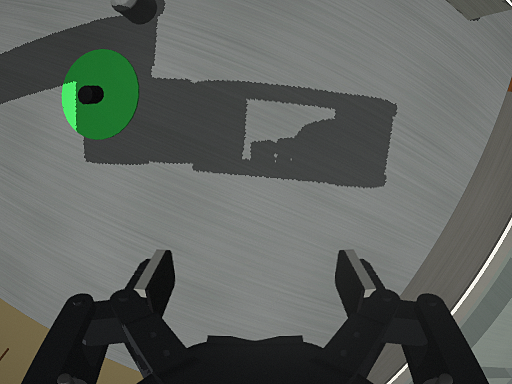

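Top view candidates:
- **Round lids, steel:** large (295,124), medium (141,222), small (409,181).
- **Look-alike lids, not wanted:** red (389,106), green (367,280), pink (188,248), brown (149,277).
- **Pots:** large (320,196), medium (195,193), small (231,125).
- **Other containers:** white dish or bowl (254,187), square pan (350,145), square lid (169,141), tray with ball (110,165).

Next I'll take a close crop and measure.

```bash
python3 - <<'E'
from h import *
c=cam('top'); f=c['frame']
cv2.imwrite('pics/crop1.png',cv2.cvtColor(cv2.resize(f[90:300,90:450],None,fx=2.2,fy=2.2,interpolation=cv2.INTER_CUBIC),cv2.COLOR_RGB2BGR))
P=cloud(c); np.save('P.npy',P)
for n,(u,v) in dict(lidL=(295,124),lidM=(141,222),lidS=(409,181),potL=(320,196),potM=(195,193),potS=(231,125),bowl=(254,187),pan=(350,145),ped=(374,232)).items():
    w=P[v-26:v+27,u-26:u+27].reshape(-1,3); w=w[np.isfinite(w).all(1)]
    m=w[(w[:,2]>.008)]; 
    print(n,'disc/rim px z med',np.median(m[:,2]).round(4),'max',m[:,2].max().round(4),'ctr',ray(c,u,v,0.01).round(3), 'z@c',P[v,u].round(3))
    for lo,hi in ((.008,.022),(.025,.06)):
        q=m[(m[:,2]>lo)&(m[:,2]<hi)]
        if len(q)>8:
            (x,y),r=cv2.minEnclosingCircle(q[:,:2].astype(np.float32)); print('   ',lo,len(q),round(x,4),round(y,4),'d',round(2*r,4),'zmed',np.median(q[:,2]).round(4))
E
```

```text
lidL disc/rim px z med 0.0142 max 1.0144 ctr [ 0.661 -0.104  0.01 ] z@c [ 0.651 -0.1    0.043]
    0.008 1343 0.6596 -0.1021 d 0.123 zmed 0.0141
    0.025 74 0.6588 -0.1022 d 0.0242 zmed 0.0452
lidM disc/rim px z med 0.0142 max 1.0144 ctr [0.373 0.311 0.01 ] z@c [0.372 0.3   0.046]
    0.008 972 0.372 0.312 d 0.1001 zmed 0.0139
    0.025 81 0.3717 0.3115 d 0.0244 zmed 0.0451
lidS disc/rim px z med 0.0146 max 1.0144 ctr [ 0.508 -0.421  0.01 ] z@c [ 0.501 -0.405  0.046]
    0.008 531 0.5074 -0.4167 d 0.079 zmed 0.0141
    0.025 90 0.5065 -0.4163 d 0.0243 zmed 0.0445
potL disc/rim px z med 0.0402 max 1.0144 ctr [ 0.459 -0.175  0.01 ] z@c [ 0.46  -0.177  0.003]
    0.008 110 0.4531 -0.1673 d 0.1143 zmed 0.0147
    0.025 315 0.4542 -0.1685 d 0.1171 zmed 0.0464
potM disc/rim px z med 0.041 max 1.0144 ctr [0.457 0.168 0.01 ] z@c [0.458 0.169 0.005]
    0.008 84 0.4516 0.1654 d 0.0923 zmed 0.0151
    0.025 245 0.4523 0.1662 d 0.0943 zmed 0.047
potS disc/rim px z med 0.0377 max 1.0144 ctr [0.653 0.076 0.01 ] z@c [0.655 0.077 0.006]
    0.008 84 0.6415 0.0745 d 0.0712 zmed 0.0143
    0.025 223 0.6424 0.0745 d 0.0732 zmed 0.0449
bowl disc/rim px z med 0.036 max 1.0144 ctr [0.479 0.007 0.01 ] z@c [0.475 0.007 0.037]
    0.008 14 0.4408 -0.0026 d 0.0724 zmed 0.0167
    0.025 1162 0.4769 0.0051 d 0.1047 zmed 0.036
pan disc/rim px z med 0.036 max 1.0144 ctr [ 0.605 -0.258  0.01 ] z@c [ 0.608 -0.261  0.001]
    0.008 135 0.6161 -0.2757 d 0.1728 zmed 0.0151
    0.025 382 0.5988 -0.2498 d 0.1124 zmed 0.0436
ped disc/rim px z med 0.0599 max 1.0144 ctr [ 0.365 -0.322  0.01 ] z@c [ 0.363 -0.303  0.068]
    0.008 62 0.3353 -0.2974 d 0.0918 zmed 0.015
    0.025 84 0.3621 -0.3134 d 0.0382 zmed 0.0453
```

View pics/crop1.png

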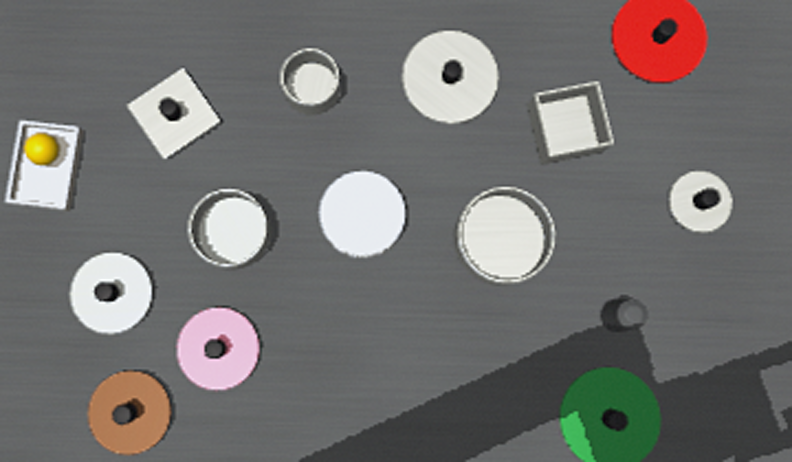

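The steel lids and pots are identified by their measured diameters (123, 100 and 79 mm for lids; 117, 94 and 73 mm for pots). The bowl has a flat white top at 36 mm and no knob, so it isn't one of them. Now I'll refine the centres and plan the first move, for the small lid.

```bash
cat >> h.py <<'E'
def plan(*targets):
    s=bot.read_state(); R=s['tcp_rot']; p=s['eef_pos']
    print('clk',s['clock'],'pos',p.round(4),'x',R[:,0].round(3),'z',R[:,2].round(4),'F',s['wrist_force'].round(1),'gap',round(s['finger_gap'],3))
    for t in targets: print(t,'->',(R.T@(np.array(t)-p)).round(4))
E
python3 - <<'E'
from h import *
P=np.load('P.npy')
f=bot.read_camera('top')['frame']
for n,(u,v,lo,hi) in dict(lidL=(295,124,.011,.02),lidM=(141,222,.011,.02),lidS=(409,181,.011,.02),kL=(295,124,.04,.05),kM=(141,222,.04,.05),kS=(409,181,.04,.05),potL=(320,196,.044,.06),potM=(195,193,.044,.06),potS=(231,125,.044,.06)).items():
    w=P[v-26:v+27,u-26:u+27].reshape(-1,3); m=w[(w[:,2]>lo)&(w[:,2]<hi)]
    (x,y),r=cv2.minEnclosingCircle(m[:,:2].astype(np.float32))
    print(n,len(m),round(x,4),round(y,4),round(2*r,4),'zhi',np.percentile(m[:,2],90).round(4), f[v+8,u].tolist())
plan((.507,-.4165,.14),(.507,-.4165,.019))
E
```

```text
lidL 1271 0.6592 -0.1025 0.1226 zhi 0.0166 [225, 225, 219]
lidM 916 0.372 0.312 0.1001 zhi 0.0164 [232, 235, 235]
lidS 509 0.5074 -0.4167 0.079 zhi 0.0166 [216, 217, 210]
kL 59 0.6588 -0.1022 0.0242 zhi 0.048 [225, 225, 219]
kM 65 0.3722 0.3119 0.0234 zhi 0.048 [232, 235, 235]
kS 64 0.5062 -0.4164 0.0243 zhi 0.0478 [216, 217, 210]
potL 181 0.4542 -0.1684 0.1171 zhi 0.052 [230, 231, 225]
potM 152 0.4523 0.1664 0.094 zhi 0.0515 [232, 236, 234]
potS 118 0.6426 0.0745 0.073 zhi 0.0523 [223, 224, 217]
clk 0.25 pos [ 0.2274 -0.5278  0.2309] x [ 0.396 -0.918 -0.001] z [-3.e-04  9.e-04 -1.e+00] F [-0.6 -0.2 -0.7] gap 1.002
(0.507, -0.4165, 0.14) -> [ 0.0085 -0.3008  0.0909]
(0.507, -0.4165, 0.019) -> [ 0.0086 -0.3008  0.2119]
```

```bash
python3 -m pendant '[{"dy":-0.03,"dz":0.01,"dx":0.001},{"dy":-0.08,"dz":0.03,"dx":0.002},{"dy":-0.135,"dz":0.05,"dx":0.004},{"dy":-0.19,"dz":0.07,"dx":0.006},{"dy":-0.24,"dz":0.085,"dx":0.008},{"dy":-0.28,"dz":0.091,"dx":0.0085},{"dy":-0.298,"dz":0.091,"dx":0.0085},{"dy":-0.301,"dz":0.091,"dx":0.0085},{"dy":-0.301,"dz":0.091,"dx":0.0085}]' -0.2 40; python3 - <<'E'
from h import *
plan((.507,-.4165,.019))
save(cam('wrist'),'pics/w1.png')
E
```

```text
clk 0.25 pos [ 0.2274 -0.5278  0.2309] x [ 0.396 -0.918 -0.001] z [-3.e-04  9.e-04 -1.e+00] F [-0.6 -0.2 -0.7] gap 1.002
(0.507, -0.4165, 0.019) -> [ 0.0086 -0.3008  0.2119]$[0]: bad value
```

View pics/w1.png

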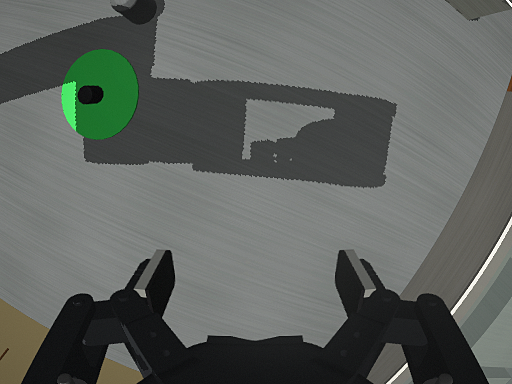

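The picture is unchanged: the call was refused, probably because every row needs all six keys.

```bash
python3 -m pendant '[{"dx":0.001,"dy":-0.03,"dz":0.01,"wx":0,"wy":0,"wz":0},{"dx":0.002,"dy":-0.08,"dz":0.03,"wx":0,"wy":0,"wz":0},{"dx":0.004,"dy":-0.135,"dz":0.05,"wx":0,"wy":0,"wz":0},{"dx":0.006,"dy":-0.19,"dz":0.07,"wx":0,"wy":0,"wz":0},{"dx":0.008,"dy":-0.24,"dz":0.085,"wx":0,"wy":0,"wz":0},{"dx":0.0085,"dy":-0.28,"dz":0.091,"wx":0,"wy":0,"wz":0},{"dx":0.0085,"dy":-0.298,"dz":0.091,"wx":0,"wy":0,"wz":0},{"dx":0.0085,"dy":-0.301,"dz":0.091,"wx":0,"wy":0,"wz":0},{"dx":0.0085,"dy":-0.301,"dz":0.091,"wx":0,"wy":0,"wz":0}]' -0.2 40; python3 - <<'E'
from h import *
plan((.507,-.4165,.019))
save(cam('wrist'),'pics/w2.png')
E
```

```text
clock: 1.42
eef_pos: [0.5064, -0.4174, 0.1407]
tcp_rot: [[0.395, -0.919, -0.0], [-0.919, -0.395, -0.001], [0.0, 0.001, -1.0]]
wrist_force: [-0.5, -0.2, 0.4]
finger_gap: 0.6
clk 1.425 pos [ 0.5064 -0.4174  0.1407] x [ 0.395 -0.919  0.   ] z [-4.e-04 -6.e-04 -1.e+00] F [-0.5 -0.2  0.4] gap 0.6
(0.507, -0.4165, 0.019) -> [-0.0007 -0.001   0.1217]
```

View pics/w2.png

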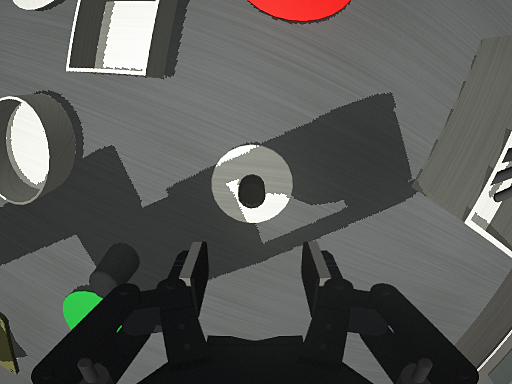

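The wrist view shows the small steel lid at (252,185), with its knob lined up between the fingers. Nothing is in the way, so I'll go down and grip.

```bash
python3 -m pendant '[{"dx":0,"dy":-0.001,"dz":0.03,"wx":0,"wy":0,"wz":0},{"dx":-0.0005,"dy":-0.001,"dz":0.065,"wx":0,"wy":0,"wz":0},{"dx":-0.0005,"dy":-0.001,"dz":0.095,"wx":0,"wy":0,"wz":0},{"dx":-0.0005,"dy":-0.001,"dz":0.115,"wx":0,"wy":0,"wz":0},{"dx":-0.0005,"dy":-0.001,"dz":0.121,"wx":0,"wy":0,"wz":0},{"dx":-0.0005,"dy":-0.001,"dz":0.121,"wx":0,"wy":0,"wz":0}]' && python3 -m pendant '[{"dx":0,"dy":0,"dz":0,"wx":0,"wy":0,"wz":0},{"dx":0,"dy":0,"dz":0,"wx":0,"wy":0,"wz":0},{"dx":0,"dy":0,"dz":0,"wx":0,"wy":0,"wz":0},{"dx":0,"dy":0,"dz":0,"wx":0,"wy":0,"wz":0}]' 1 50 && python3 -m pendant '[{"dx":0,"dy":0,"dz":-0.01,"wx":0,"wy":0,"wz":0},{"dx":0,"dy":0,"dz":-0.035,"wx":0,"wy":0,"wz":0},{"dx":0,"dy":0,"dz":-0.07,"wx":0,"wy":0,"wz":0},{"dx":0,"dy":0,"dz":-0.105,"wx":0,"wy":0,"wz":0},{"dx":0,"dy":0,"dz":-0.12,"wx":0,"wy":0,"wz":0},{"dx":0,"dy":0,"dz":-0.12,"wx":0,"wy":0,"wz":0}]'
python3 - <<'E'
from h import *
plan()
c=cam('top'); save(c,'pics/t3.png'); save(cam('wrist'),'pics/w3.png')
E
```

```text
clock: 2.22
eef_pos: [0.5074, -0.4166, 0.0196]
tcp_rot: [[0.395, -0.919, -0.0], [-0.919, -0.395, -0.0], [0.0, 0.0, -1.0]]
wrist_force: [0.2, -0.0, 0.4]
finger_gap: 0.602
clock: 2.72
eef_pos: [0.5087, -0.4167, 0.0208]
tcp_rot: [[0.396, -0.918, 0.002], [-0.918, -0.396, -0.002], [0.003, -0.001, -1.0]]
wrist_force: [0.1, -0.2, 5.8]
finger_gap: 0.257
clock: 3.48
eef_pos: [0.5085, -0.4163, 0.1404]
tcp_rot: [[0.396, -0.918, 0.002], [-0.918, -0.396, -0.001], [0.002, -0.001, -1.0]]
wrist_force: [-0.5, -0.1, 0.3]
finger_gap: 0.26
clk 3.475 pos [ 0.5085 -0.4163  0.1404] x [ 0.396 -0.918  0.002] z [ 0.0017 -0.0015 -1.    ] F [-0.5 -0.1  0.3] gap 0.26
```

View pics/w3.png

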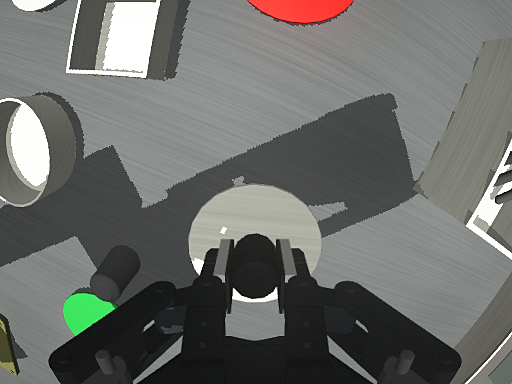

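View pics/t3.png

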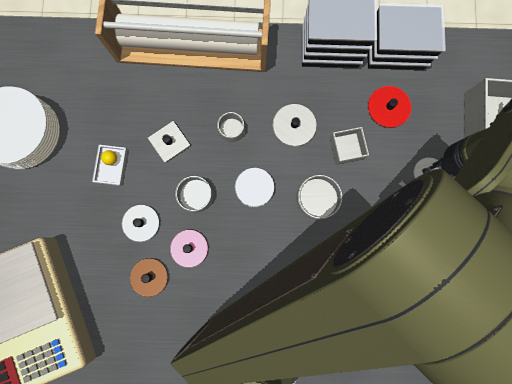

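The small lid is gripped level, as the wrist view shows with the knob at (257,265) between the pads. The fingertips brushed the disc at 5.8 N, so I'll grip 3 mm higher next time. Now I'll carry it over the small pot.

```bash
python3 - <<'E'
from h import *
plan((.643,.0745,.14))
E
```

```text
clk 3.575 pos [ 0.5073 -0.4152  0.138 ] x [ 0.396 -0.918 -0.002] z [-0.0017  0.0016 -1.    ] F [-0.4 -0.  -0.6] gap 0.266
(0.643, 0.0745, 0.14) -> [-0.3961 -0.3184 -0.0014]
```

```bash
python3 -m pendant '[{"dx":-0.01,"dy":-0.008,"dz":0,"wx":0,"wy":0,"wz":0},{"dx":-0.035,"dy":-0.028,"dz":0,"wx":0,"wy":0,"wz":0},{"dx":-0.07,"dy":-0.056,"dz":0,"wx":0,"wy":0,"wz":0},{"dx":-0.11,"dy":-0.088,"dz":0,"wx":0,"wy":0,"wz":0},{"dx":-0.15,"dy":-0.12,"dz":0,"wx":0,"wy":0,"wz":0},{"dx":-0.19,"dy":-0.152,"dz":0,"wx":0,"wy":0,"wz":0},{"dx":-0.23,"dy":-0.184,"dz":0,"wx":0,"wy":0,"wz":0},{"dx":-0.27,"dy":-0.216,"dz":0,"wx":0,"wy":0,"wz":0},{"dx":-0.31,"dy":-0.248,"dz":0,"wx":0,"wy":0,"wz":0},{"dx":-0.345,"dy":-0.277,"dz":0,"wx":0,"wy":0,"wz":0},{"dx":-0.372,"dy":-0.3,"dz":0,"wx":0,"wy":0,"wz":0},{"dx":-0.388,"dy":-0.312,"dz":0,"wx":0,"wy":0,"wz":0}]' && python3 -m pendant '[{"dx":-0.006,"dy":-0.005,"dz":0,"wx":0,"wy":0,"wz":0},{"dx":-0.0085,"dy":-0.0065,"dz":0.01,"wx":0,"wy":0,"wz":0},{"dx":-0.0085,"dy":-0.0065,"dz":0.03,"wx":0,"wy":0,"wz":0},{"dx":-0.0085,"dy":-0.0065,"dz":0.042,"wx":0,"wy":0,"wz":0},{"dx":-0.0085,"dy":-0.0065,"dz":0.045,"wx":0,"wy":0,"wz":0},{"dx":-0.0085,"dy":-0.0065,"dz":0.045,"wx":0,"wy":0,"wz":0}]'
python3 - <<'E'
from h import *
plan((.643,.0745,.058))
c=cam('top'); save(c,'pics/t4.png'); save(cam('wrist'),'pics/w4.png')
c=cam('scene');cv2.imwrite('pics/s4.png',cv2.cvtColor(cv2.resize(c['frame'][130:290,160:380],None,fx=3,fy=3,interpolation=cv2.INTER_CUBIC),cv2.COLOR_RGB2BGR))
E
```

```text
clock: 5.08
eef_pos: [0.6403, 0.0664, 0.138]
tcp_rot: [[0.398, -0.918, -0.002], [-0.918, -0.398, 0.0], [-0.001, 0.002, -1.0]]
wrist_force: [0.0, -1.0, -0.7]
finger_gap: 0.263
clock: 5.82
eef_pos: [0.6437, 0.0737, 0.0942]
tcp_rot: [[0.395, -0.919, -0.0], [-0.919, -0.395, -0.0], [-0.0, 0.0, -1.0]]
wrist_force: [0.3, 0.3, -0.4]
finger_gap: 0.262
clk 5.825 pos [0.6437 0.0737 0.0942] x [ 0.395 -0.919 -0.   ] z [-2.e-04 -0.e+00 -1.e+00] F [ 0.3  0.3 -0.4] gap 0.262
(0.643, 0.0745, 0.058) -> [-0.001   0.0003  0.0362]
```

View pics/w4.png

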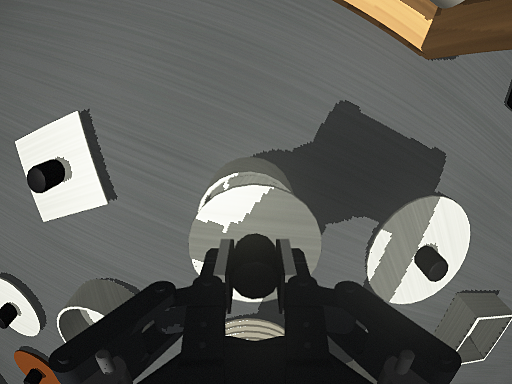

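View pics/s4.png

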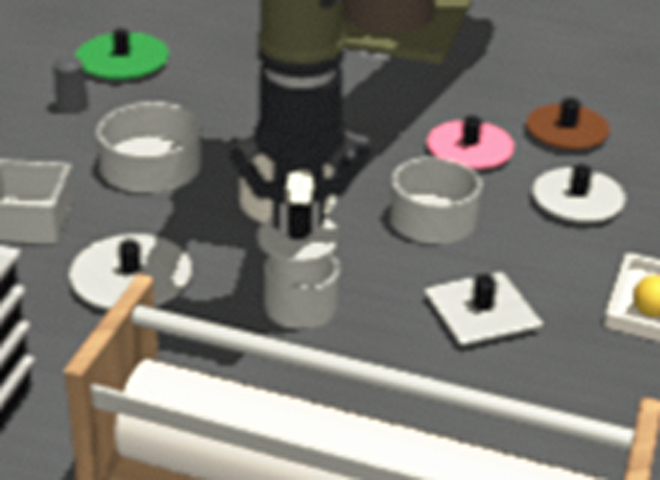

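Both views show the small lid right above the small pot: at (300,235) in the scene crop, and the pot is hidden under the lid in the wrist view. I'll lower it.

```bash
python3 -m pendant '[{"dx":0,"dy":0,"dz":0.01,"wx":0,"wy":0,"wz":0},{"dx":0,"dy":0,"dz":0.02,"wx":0,"wy":0,"wz":0},{"dx":0,"dy":0,"dz":0.028,"wx":0,"wy":0,"wz":0},{"dx":0,"dy":0,"dz":0.032,"wx":0,"wy":0,"wz":0},{"dx":0,"dy":0,"dz":0.034,"wx":0,"wy":0,"wz":0},{"dx":0,"dy":0,"dz":0.034,"wx":0,"wy":0,"wz":0}]'
python3 - <<'E'
from h import *
plan()
c=cam('scene');cv2.imwrite('pics/s5.png',cv2.cvtColor(cv2.resize(c['frame'][170:250,210:320],None,fx=6,fy=6,interpolation=cv2.INTER_CUBIC),cv2.COLOR_RGB2BGR))
E
```

```text
clock: 6.72
eef_pos: [0.6433, 0.0749, 0.0609]
tcp_rot: [[0.396, -0.918, -0.0], [-0.918, -0.396, 0.001], [-0.001, -0.0, -1.0]]
wrist_force: [-1.7, 1.9, 4.0]
finger_gap: 0.264
clk 6.725 pos [0.6433 0.0749 0.0609] x [ 0.396 -0.918 -0.001] z [-3.e-04  1.e-03 -1.e+00] F [-1.7  1.9  4. ] gap 0.264
```

View pics/s5.png

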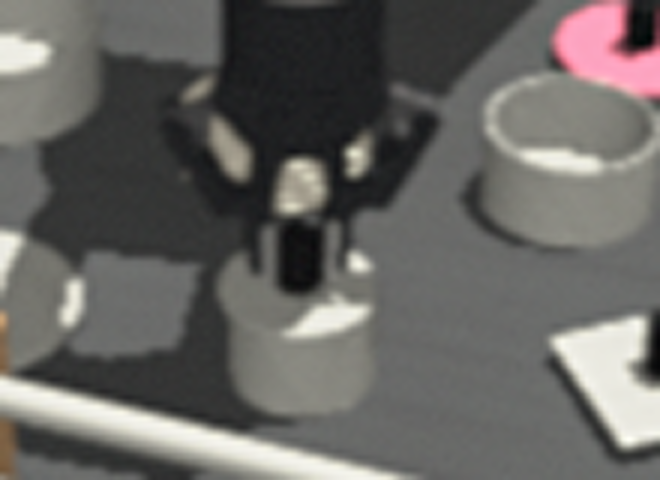

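The lid is down on the rim with about 4 N of contact. I'll open and rise, then check.

```bash
python3 -m pendant '[{"dx":0,"dy":0,"dz":0,"wx":0,"wy":0,"wz":0},{"dx":0,"dy":0,"dz":0,"wx":0,"wy":0,"wz":0},{"dx":0,"dy":0,"dz":0,"wx":0,"wy":0,"wz":0},{"dx":0,"dy":0,"dz":-0.01,"wx":0,"wy":0,"wz":0},{"dx":0,"dy":0,"dz":-0.04,"wx":0,"wy":0,"wz":0},{"dx":0,"dy":0,"dz":-0.075,"wx":0,"wy":0,"wz":0},{"dx":0,"dy":0,"dz":-0.095,"wx":0,"wy":0,"wz":0},{"dx":0,"dy":0,"dz":-0.1,"wx":0,"wy":0,"wz":0}]' -0.2
python3 - <<'E'
from h import *
c=cam('wrist'); save(c,'pics/w6.png')
c=cam('scene');cv2.imwrite('pics/s6.png',cv2.cvtColor(cv2.resize(c['frame'][170:250,210:320],None,fx=6,fy=6,interpolation=cv2.INTER_CUBIC),cv2.COLOR_RGB2BGR))
plan((.659,-.1022,.15),(.659,-.1022,.022))
E
```

```text
clock: 7.78
eef_pos: [0.6449, 0.0742, 0.1628]
tcp_rot: [[0.396, -0.918, 0.004], [-0.918, -0.396, 0.0], [0.002, -0.004, -1.0]]
wrist_force: [-0.7, 0.7, -0.1]
finger_gap: 0.605
clk 7.875 pos [0.6439 0.0742 0.161 ] x [ 0.396 -0.918  0.   ] z [ 0.0013  0.     -1.    ] F [ 0.4  0.3 -0.3] gap 0.604
(0.659, -0.1022, 0.15) -> [0.168  0.0559 0.011 ]
(0.659, -0.1022, 0.022) -> [0.1679 0.0561 0.139 ]
```

View pics/s6.png

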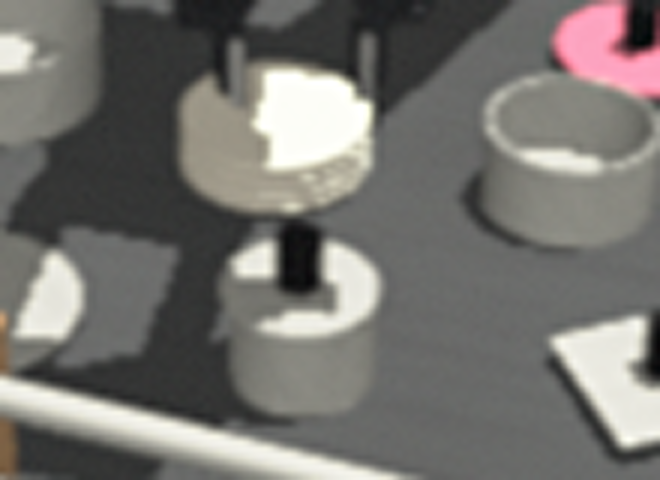

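View pics/w6.png

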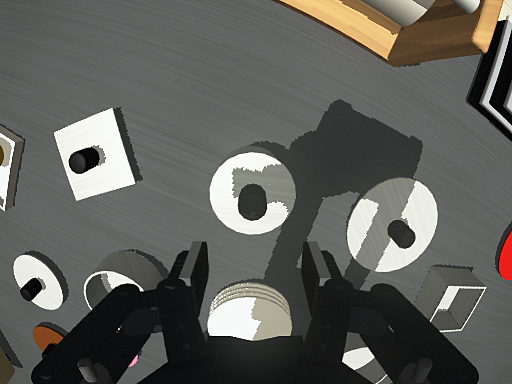

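The small lid sits flat and centred on its pot: scene crop (300,285), wrist (252,193). Next is the large lid.

```bash
python3 -m pendant '[{"dx":0.01,"dy":0.003,"dz":0,"wx":0,"wy":0,"wz":0},{"dx":0.045,"dy":0.015,"dz":0,"wx":0,"wy":0,"wz":0},{"dx":0.09,"dy":0.03,"dz":0,"wx":0,"wy":0,"wz":0},{"dx":0.13,"dy":0.043,"dz":0,"wx":0,"wy":0,"wz":0},{"dx":0.158,"dy":0.052,"dz":0.01,"wx":0,"wy":0,"wz":0},{"dx":0.168,"dy":0.0555,"dz":0.035,"wx":0,"wy":0,"wz":0},{"dx":0.168,"dy":0.0555,"dz":0.07,"wx":0,"wy":0,"wz":0},{"dx":0.168,"dy":0.0555,"dz":0.105,"wx":0,"wy":0,"wz":0},{"dx":0.168,"dy":0.0555,"dz":0.13,"wx":0,"wy":0,"wz":0},{"dx":0.168,"dy":0.0555,"dz":0.137,"wx":0,"wy":0,"wz":0},{"dx":0.168,"dy":0.0555,"dz":0.137,"wx":0,"wy":0,"wz":0}]' && python3 -m pendant '[{"dx":0,"dy":0,"dz":0,"wx":0,"wy":0,"wz":0},{"dx":0,"dy":0,"dz":0,"wx":0,"wy":0,"wz":0},{"dx":0,"dy":0,"dz":0,"wx":0,"wy":0,"wz":0},{"dx":0,"dy":0,"dz":0,"wx":0,"wy":0,"wz":0}]' 1 60 && python3 -m pendant '[{"dx":0,"dy":0,"dz":-0.01,"wx":0,"wy":0,"wz":0},{"dx":0,"dy":0,"dz":-0.035,"wx":0,"wy":0,"wz":0},{"dx":0,"dy":0,"dz":-0.07,"wx":0,"wy":0,"wz":0},{"dx":0,"dy":0,"dz":-0.105,"wx":0,"wy":0,"wz":0},{"dx":0,"dy":0,"dz":-0.12,"wx":0,"wy":0,"wz":0},{"dx":0,"dy":0,"dz":-0.12,"wx":0,"wy":0,"wz":0}]'
python3 - <<'E'
from h import *
plan((.454,-.1684,.143),(.454,-.1684,.063))
c=cam('wrist'); save(c,'pics/w7.png')
E
```

```text
clock: 9.25
eef_pos: [0.6586, -0.1023, 0.0225]
tcp_rot: [[0.395, -0.918, -0.002], [-0.918, -0.395, 0.0], [-0.001, 0.001, -1.0]]
wrist_force: [-1.0, 0.2, 0.6]
finger_gap: 0.598
clock: 9.75
eef_pos: [0.6602, -0.1022, 0.0249]
tcp_rot: [[0.396, -0.918, 0.003], [-0.918, -0.396, -0.001], [0.002, -0.002, -1.0]]
wrist_force: [-0.6, 0.2, 5.9]
finger_gap: 0.257
clock: 10.5
eef_pos: [0.6597, -0.1021, 0.1444]
tcp_rot: [[0.396, -0.918, 0.002], [-0.918, -0.396, -0.001], [0.001, -0.002, -1.0]]
wrist_force: [-0.6, 0.5, -2.0]
finger_gap: 0.258
clk 10.5 pos [ 0.6597 -0.1021  0.1444] x [ 0.396 -0.918  0.001] z [ 2.2e-03 -5.0e-04 -1.0e+00] F [-0.6  0.5 -2. ] gap 0.258
(0.454, -0.1684, 0.143) -> [-0.0206  0.2151  0.0009]
(0.454, -0.1684, 0.063) -> [-0.0207  0.2153  0.0809]
```

View pics/w7.png

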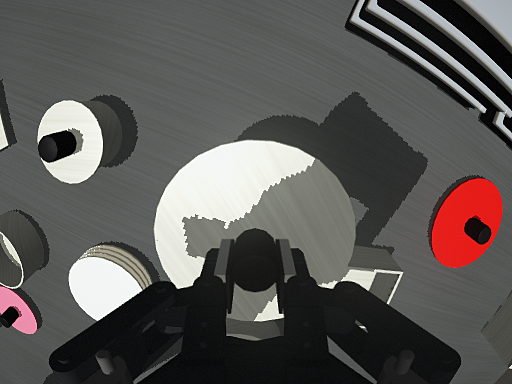

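The large lid is held level, with the knob at (257,262). I'll carry it to the large pot.

```bash
python3 -m pendant '[{"dx":-0.001,"dy":0.01,"dz":0,"wx":0,"wy":0,"wz":0},{"dx":-0.004,"dy":0.04,"dz":0,"wx":0,"wy":0,"wz":0},{"dx":-0.008,"dy":0.08,"dz":0,"wx":0,"wy":0,"wz":0},{"dx":-0.012,"dy":0.125,"dz":0,"wx":0,"wy":0,"wz":0},{"dx":-0.016,"dy":0.165,"dz":0,"wx":0,"wy":0,"wz":0},{"dx":-0.019,"dy":0.195,"dz":0,"wx":0,"wy":0,"wz":0},{"dx":-0.0203,"dy":0.21,"dz":0.01,"wx":0,"wy":0,"wz":0},{"dx":-0.0203,"dy":0.2145,"dz":0.03,"wx":0,"wy":0,"wz":0},{"dx":-0.0203,"dy":0.2145,"dz":0.045,"wx":0,"wy":0,"wz":0},{"dx":-0.0203,"dy":0.2145,"dz":0.05,"wx":0,"wy":0,"wz":0},{"dx":-0.0203,"dy":0.2145,"dz":0.05,"wx":0,"wy":0,"wz":0}]'
python3 - <<'E'
from h import *
plan((.454,-.1684,.063))
c=cam('scene');cv2.imwrite('pics/s8.png',cv2.cvtColor(cv2.resize(c['frame'][140:220,160:270],None,fx=6,fy=6,interpolation=cv2.INTER_CUBIC),cv2.COLOR_RGB2BGR))
save(cam('wrist'),'pics/w8.png')
E
```

```text
clock: 11.92
eef_pos: [0.454, -0.1681, 0.0925]
tcp_rot: [[0.396, -0.918, -0.001], [-0.918, -0.396, 0.001], [-0.001, 0.001, -1.0]]
wrist_force: [-0.2, 0.2, -1.3]
finger_gap: 0.257
clk 11.925 pos [ 0.454  -0.1681  0.0925] x [ 0.396 -0.918 -0.001] z [-1.3e-03  7.0e-04 -1.0e+00] F [-0.2  0.2 -1.3] gap 0.257
(0.454, -0.1684, 0.063) -> [0.0004 0.0001 0.0295]
```

View pics/s8.png

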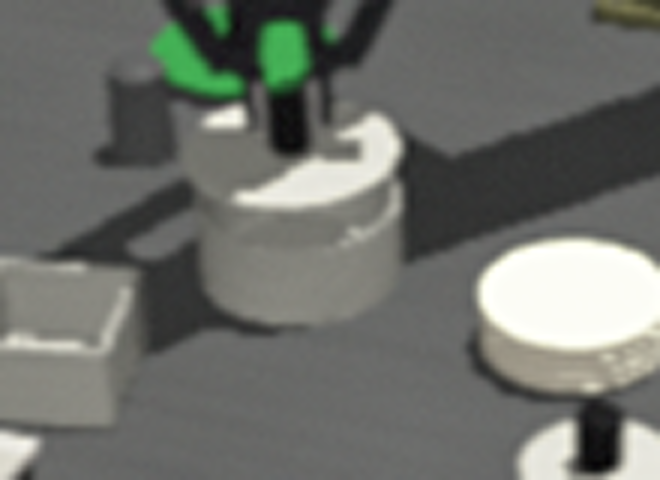

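I want to check the sideways alignment by projecting the expected centres into this picture.

```bash
python3 - <<'E'
from h import *
c=cam('scene')
def pr(p): return cv2.projectPoints(np.array(p,float).reshape(-1,1,3),c['R'],c['t'],np.array([[c['fx'],0,c['cx']],[0,c['fy'],c['cy']],[0,0,1.]]),None)[0].reshape(-1,2)
f=c['frame'].copy(); f=cv2.resize(f[140:220,160:270],None,fx=6,fy=6,interpolation=cv2.INTER_CUBIC)
a=np.linspace(0,2*np.pi,60)
for ctr,r,z,col in (((.4542,-.1684),.058,.05,(255,0,0)),((.4542,-.1684),.061,.082,(0,0,255)),((.4542,-.1684),.058,0,(255,160,0))):
    q=np.stack([ctr[0]+r*np.cos(a),ctr[1]+r*np.sin(a),0*a+z],1); u=(pr(q)-[160,140]+.5)*6
    cv2.polylines(f,[u.astype(np.int32)],True,col,1)
cv2.imwrite('pics/s9.png',cv2.cvtColor(f,cv2.COLOR_RGB2BGR))
E
```

```text
(no output)
```

View pics/s9.png

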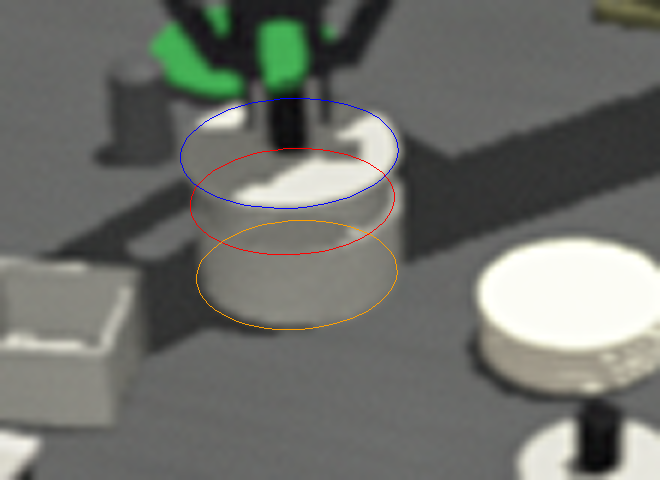

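View pics/w8.png

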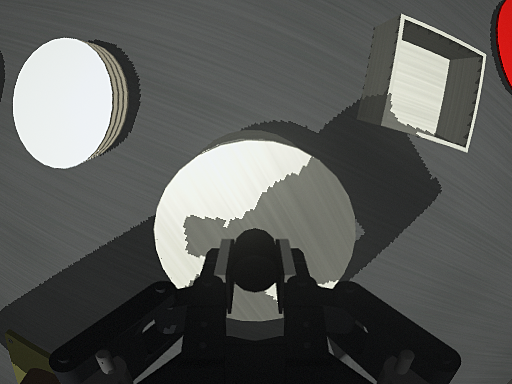

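In the projection the lid matches the expected circle (centre about 290). The pot sits about 5–6 px (2–3 mm) right of its expected outline, which is the tool's −x direction and agrees with the sideways force felt at the small pot. I'll shift 2 mm along tool −x and lower.

```bash
python3 -m pendant '[{"dx":-0.002,"dy":0,"dz":0.005,"wx":0,"wy":0,"wz":0},{"dx":-0.002,"dy":0,"dz":0.013,"wx":0,"wy":0,"wz":0},{"dx":-0.002,"dy":0,"dz":0.021,"wx":0,"wy":0,"wz":0},{"dx":-0.002,"dy":0,"dz":0.026,"wx":0,"wy":0,"wz":0},{"dx":-0.002,"dy":0,"dz":0.028,"wx":0,"wy":0,"wz":0},{"dx":-0.002,"dy":0,"dz":0.028,"wx":0,"wy":0,"wz":0}]' && python3 -m pendant '[{"dx":0,"dy":0,"dz":0.0,"wx":0,"wy":0,"wz":0},{"dx":0,"dy":0,"dz":0.0,"wx":0,"wy":0,"wz":0},{"dx":0,"dy":0,"dz":0,"wx":0,"wy":0,"wz":0},{"dx":0,"dy":0,"dz":-0.01,"wx":0,"wy":0,"wz":0},{"dx":0,"dy":0,"dz":-0.04,"wx":0,"wy":0,"wz":0},{"dx":0,"dy":0,"dz":-0.075,"wx":0,"wy":0,"wz":0},{"dx":0,"dy":0,"dz":-0.095,"wx":0,"wy":0,"wz":0},{"dx":0,"dy":0,"dz":-0.1,"wx":0,"wy":0,"wz":0}]' -0.2
python3 - <<'E'
from h import *
c=cam('wrist'); save(c,'pics/w10.png')
c=cam('scene');cv2.imwrite('pics/s10.png',cv2.cvtColor(cv2.resize(c['frame'][140:220,160:270],None,fx=6,fy=6,interpolation=cv2.INTER_CUBIC),cv2.COLOR_RGB2BGR))
plan((.372,.312,.165))
E
```

```text
clock: 12.82
eef_pos: [0.4534, -0.1665, 0.0652]
tcp_rot: [[0.396, -0.918, -0.0], [-0.918, -0.396, -0.0], [0.0, 0.0, -1.0]]
wrist_force: [-0.2, -1.0, -1.9]
finger_gap: 0.257
clock: 13.82
eef_pos: [0.4544, -0.1669, 0.1673]
tcp_rot: [[0.396, -0.918, 0.004], [-0.918, -0.396, -0.002], [0.003, -0.003, -1.0]]
wrist_force: [0.1, -0.5, 0.1]
finger_gap: 0.601
clk 13.925 pos [ 0.4535 -0.1665  0.1659] x [ 0.396 -0.918  0.001] z [ 1.2e-03 -5.0e-04 -1.0e+00] F [-0.2  0.8 -0.5] gap 0.602
(0.372, 0.312, 0.165) -> [-0.4717 -0.1145  0.0005]
```

View pics/s10.png

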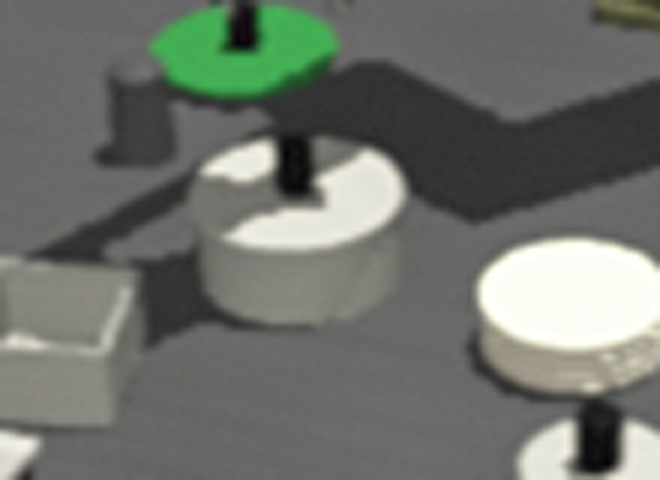

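View pics/w10.png

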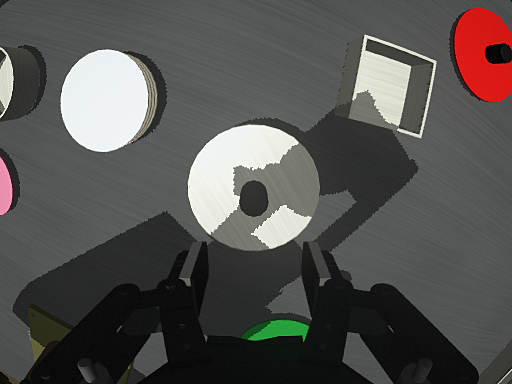

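The large lid is seated flat and centred: scene crop (298,190), wrist (254,188). Now the medium lid.

```bash
python3 -m pendant '[{"dx":-0.01,"dy":-0.005,"dz":0,"wx":0,"wy":0,"wz":0},{"dx":-0.04,"dy":-0.018,"dz":0,"wx":0,"wy":0,"wz":0},{"dx":-0.085,"dy":-0.036,"dz":0,"wx":0,"wy":0,"wz":0},{"dx":-0.13,"dy":-0.052,"dz":0,"wx":0,"wy":0,"wz":0},{"dx":-0.175,"dy":-0.066,"dz":0,"wx":0,"wy":0,"wz":0},{"dx":-0.22,"dy":-0.078,"dz":0,"wx":0,"wy":0,"wz":0},{"dx":-0.265,"dy":-0.088,"dz":0,"wx":0,"wy":0,"wz":0},{"dx":-0.31,"dy":-0.096,"dz":0,"wx":0,"wy":0,"wz":0},{"dx":-0.355,"dy":-0.103,"dz":0,"wx":0,"wy":0,"wz":0},{"dx":-0.4,"dy":-0.109,"dz":0,"wx":0,"wy":0,"wz":0},{"dx":-0.44,"dy":-0.113,"dz":0,"wx":0,"wy":0,"wz":0},{"dx":-0.465,"dy":-0.1147,"dz":0,"wx":0,"wy":0,"wz":0}]' && python3 -m pendant '[{"dx":-0.0084,"dy":0,"dz":0,"wx":0,"wy":0,"wz":0},{"dx":-0.0084,"dy":0,"dz":0.02,"wx":0,"wy":0,"wz":0},{"dx":-0.0084,"dy":0,"dz":0.04,"wx":0,"wy":0,"wz":0},{"dx":-0.0084,"dy":0,"dz":0.04,"wx":0,"wy":0,"wz":0}]'
python3 - <<'E'
from h import *
plan((.3713,.3135,.023)); print(bot.read_state()['joints'].round(1))
save(cam('wrist'),'pics/w11.png')
E
```

```text
clock: 15.42
eef_pos: [0.3727, 0.3077, 0.1641]
tcp_rot: [[0.397, -0.918, -0.002], [-0.918, -0.397, -0.001], [-0.0, 0.003, -1.0]]
wrist_force: [-0.1, -0.3, -0.2]
finger_gap: 0.601
clock: 15.92
eef_pos: [0.3697, 0.3121, 0.1236]
tcp_rot: [[0.395, -0.919, -0.004], [-0.919, -0.395, -0.003], [0.001, 0.005, -1.0]]
wrist_force: [0.2, -0.2, -0.3]
finger_gap: 0.601
clk 15.925 pos [0.3697 0.3121 0.1236] x [ 0.395 -0.919  0.001] z [-0.0041 -0.0032 -1.    ] F [ 0.2 -0.2 -0.3] gap 0.601
(0.3713, 0.3135, 0.023) -> [-0.0008 -0.0025  0.1005]
[ 35.2  17.1 105.2  -0.   57.9 101.9]
```

View pics/w11.png

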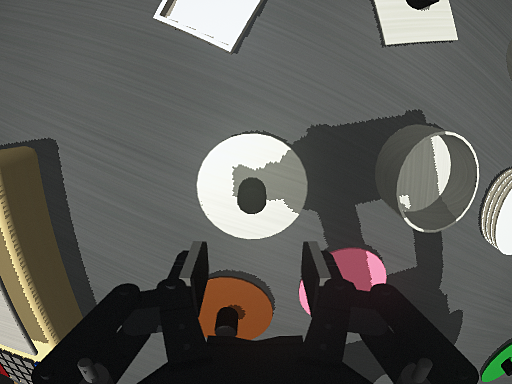

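The medium steel lid at (252,186) lines up between the fingers. The pink lid at (345,280) and brown lid at (235,305) are clear of the descent.

```bash
python3 -m pendant '[{"dx":0,"dy":-0.0005,"dz":0.02,"wx":0,"wy":0,"wz":0},{"dx":0,"dy":-0.0005,"dz":0.05,"wx":0,"wy":0,"wz":0},{"dx":0,"dy":-0.0005,"dz":0.08,"wx":0,"wy":0,"wz":0},{"dx":0,"dy":-0.0005,"dz":0.097,"wx":0,"wy":0,"wz":0},{"dx":0,"dy":-0.0005,"dz":0.102,"wx":0,"wy":0,"wz":0},{"dx":0,"dy":-0.0005,"dz":0.102,"wx":0,"wy":0,"wz":0}]' && python3 -m pendant '[{"dx":0,"dy":0,"dz":0,"wx":0,"wy":0,"wz":0},{"dx":0,"dy":0,"dz":0,"wx":0,"wy":0,"wz":0},{"dx":0,"dy":0,"dz":0,"wx":0,"wy":0,"wz":0},{"dx":0,"dy":0,"dz":0,"wx":0,"wy":0,"wz":0}]' 1 60 && python3 -m pendant '[{"dx":0,"dy":0,"dz":-0.01,"wx":0,"wy":0,"wz":0},{"dx":0,"dy":0,"dz":-0.035,"wx":0,"wy":0,"wz":0},{"dx":0,"dy":0,"dz":-0.07,"wx":0,"wy":0,"wz":0},{"dx":0,"dy":0,"dz":-0.105,"wx":0,"wy":0,"wz":0},{"dx":0,"dy":0,"dz":-0.12,"wx":0,"wy":0,"wz":0},{"dx":0,"dy":0,"dz":-0.12,"wx":0,"wy":0,"wz":0}]'
python3 - <<'E'
from h import *
plan((.4515,.168,.143))
c=cam('wrist'); save(c,'pics/w12.png')
E
```

```text
clock: 16.73
eef_pos: [0.3723, 0.3141, 0.0238]
tcp_rot: [[0.395, -0.919, 0.001], [-0.919, -0.395, 0.0], [-0.0, -0.001, -1.0]]
wrist_force: [-0.1, 0.4, -0.3]
finger_gap: 0.601
clock: 17.23
eef_pos: [0.3725, 0.3145, 0.0245]
tcp_rot: [[0.396, -0.918, 0.002], [-0.918, -0.396, 0.001], [-0.001, -0.002, -1.0]]
wrist_force: [0.9, -0.8, 6.0]
finger_gap: 0.258
clock: 17.98
eef_pos: [0.3726, 0.3145, 0.1451]
tcp_rot: [[0.396, -0.918, 0.003], [-0.918, -0.396, 0.002], [-0.001, -0.004, -1.0]]
wrist_force: [0.6, 0.0, -1.1]
finger_gap: 0.257
clk 17.975 pos [0.3726 0.3145 0.1451] x [ 0.396 -0.918 -0.001] z [ 0.0032  0.0023 -1.    ] F [ 0.6  0.  -1.1] gap 0.257
(0.4515, 0.168, 0.143) -> [ 0.1658 -0.0145  0.0021]
```

View pics/w12.png

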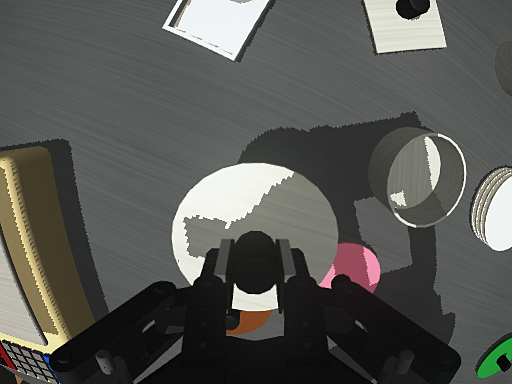

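The medium lid is held level, with the knob at (257,264). I'll carry it to just above the medium pot.

```bash
python3 -m pendant '[{"dx":0.01,"dy":-0.001,"dz":0,"wx":0,"wy":0,"wz":0},{"dx":0.035,"dy":-0.003,"dz":0,"wx":0,"wy":0,"wz":0},{"dx":0.07,"dy":-0.0065,"dz":0,"wx":0,"wy":0,"wz":0},{"dx":0.11,"dy":-0.01,"dz":0,"wx":0,"wy":0,"wz":0},{"dx":0.145,"dy":-0.0135,"dz":0,"wx":0,"wy":0,"wz":0},{"dx":0.162,"dy":-0.0155,"dz":0.01,"wx":0,"wy":0,"wz":0},{"dx":0.1655,"dy":-0.0155,"dz":0.03,"wx":0,"wy":0,"wz":0},{"dx":0.1655,"dy":-0.0155,"dz":0.045,"wx":0,"wy":0,"wz":0},{"dx":0.1655,"dy":-0.0155,"dz":0.05,"wx":0,"wy":0,"wz":0},{"dx":0.1655,"dy":-0.0155,"dz":0.05,"wx":0,"wy":0,"wz":0}]'
python3 - <<'E'
from h import *
plan((.4515,.168,.063))
c=cam('scene')
f=cv2.resize(c['frame'][150:230,250:360],None,fx=6,fy=6,interpolation=cv2.INTER_CUBIC)
K=np.array([[c['fx'],0,c['cx']],[0,c['fy'],c['cy']],[0,0,1.]]);a=np.linspace(0,2*np.pi,60)
for r,z,col in ((.047,.05,(255,0,0)),(.050,.082+.004,(0,0,255)),(.047,0,(255,160,0))):
    q=np.stack([.4515+r*np.cos(a),.168+r*np.sin(a),0*a+z],1)
    u=cv2.projectPoints(q.reshape(-1,1,3),c['R'],c['t'],K,None)[0].reshape(-1,2)
    cv2.polylines(f,[((u-[250,150]+.5)*6).astype(np.int32)],True,col,1)
cv2.imwrite('pics/s13.png',cv2.cvtColor(f,cv2.COLOR_RGB2BGR))
E
```

```text
clock: 19.27
eef_pos: [0.4508, 0.1681, 0.0925]
tcp_rot: [[0.396, -0.918, -0.002], [-0.918, -0.396, -0.0], [-0.0, 0.002, -1.0]]
wrist_force: [-0.1, 0.8, -0.8]
finger_gap: 0.254
clk 19.275 pos [0.4508 0.1681 0.0925] x [ 0.396 -0.918 -0.   ] z [-2.e-03 -4.e-04 -1.e+00] F [-0.1  0.8 -0.8] gap 0.254
(0.4515, 0.168, 0.063) -> [ 0.0003 -0.0006  0.0295]
```

View pics/s13.png

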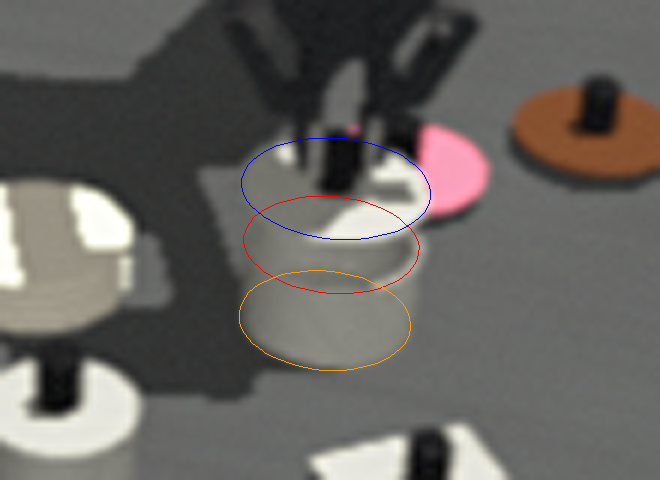

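The lid outline matches and the pot is about 3–4 px (1–2 mm) to the right. I'll shift 1 mm along tool −x, lower and release.

```bash
python3 -m pendant '[{"dx":-0.001,"dy":0,"dz":0.005,"wx":0,"wy":0,"wz":0},{"dx":-0.001,"dy":0,"dz":0.013,"wx":0,"wy":0,"wz":0},{"dx":-0.001,"dy":0,"dz":0.021,"wx":0,"wy":0,"wz":0},{"dx":-0.001,"dy":0,"dz":0.026,"wx":0,"wy":0,"wz":0},{"dx":-0.001,"dy":0,"dz":0.028,"wx":0,"wy":0,"wz":0},{"dx":-0.001,"dy":0,"dz":0.028,"wx":0,"wy":0,"wz":0}]' && python3 -m pendant '[{"dx":0,"dy":0,"dz":0.0,"wx":0,"wy":0,"wz":0},{"dx":0,"dy":0,"dz":0.0,"wx":0,"wy":0,"wz":0},{"dx":0,"dy":0,"dz":0,"wx":0,"wy":0,"wz":0},{"dx":0,"dy":0,"dz":-0.01,"wx":0,"wy":0,"wz":0},{"dx":0,"dy":0,"dz":-0.04,"wx":0,"wy":0,"wz":0},{"dx":0,"dy":0,"dz":-0.075,"wx":0,"wy":0,"wz":0},{"dx":0,"dy":0,"dz":-0.1,"wx":0,"wy":0,"wz":0},{"dx":0,"dy":0,"dz":-0.12,"wx":0,"wy":0,"wz":0}]' -0.2
python3 - <<'E'
from h import *
save(cam('wrist'),'pics/w14.png'); save(cam('top'),'pics/t14.png')
c=cam('scene');cv2.imwrite('pics/s14.png',cv2.cvtColor(cv2.resize(c['frame'][140:260,160:360],None,fx=4,fy=4,interpolation=cv2.INTER_CUBIC),cv2.COLOR_RGB2BGR))
E
```

```text
clock: 20.08
eef_pos: [0.4511, 0.169, 0.0651]
tcp_rot: [[0.396, -0.918, -0.0], [-0.918, -0.396, -0.0], [-0.0, 0.0, -1.0]]
wrist_force: [-0.4, -0.3, -1.4]
finger_gap: 0.258
clock: 21.08
eef_pos: [0.4515, 0.1691, 0.1874]
tcp_rot: [[0.396, -0.918, 0.002], [-0.918, -0.396, 0.001], [0.0, -0.002, -1.0]]
wrist_force: [0.4, 0.1, 0.1]
finger_gap: 0.597
```

View pics/s14.png

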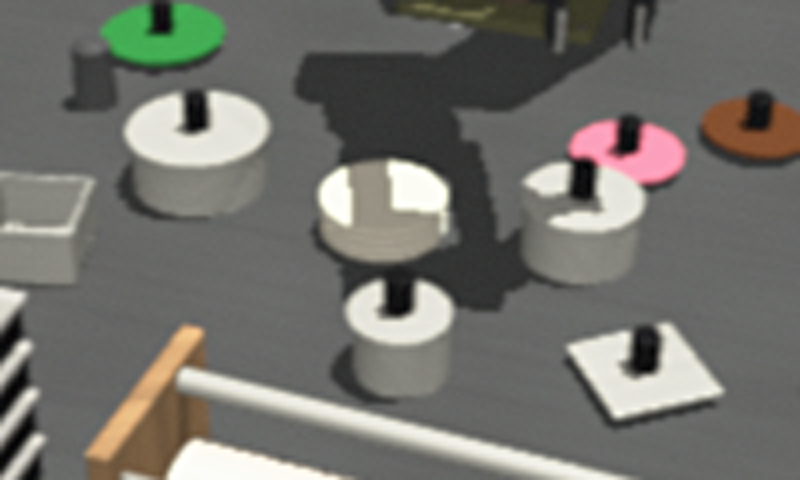

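View pics/t14.png

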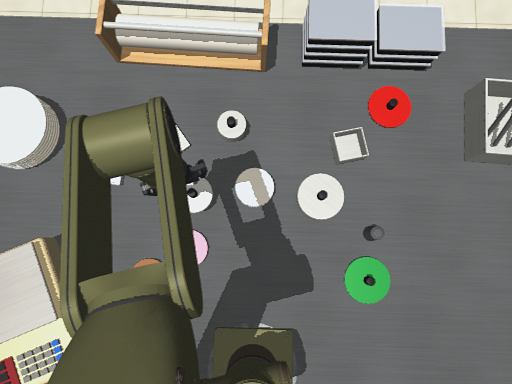

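View pics/w14.png

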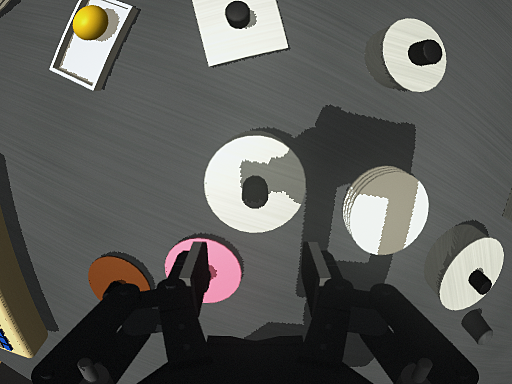

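All three lids look seated flat: scene crop large (197,130), medium (583,195), small (398,310). I'll move the arm aside and measure tilt, height and centring with the top camera's depth.

```bash
python3 -m pendant '[{"dx":0.01,"dy":0,"dz":0,"wx":0,"wy":0,"wz":0},{"dx":0.05,"dy":0.01,"dz":-0.01,"wx":0,"wy":0,"wz":0},{"dx":0.1,"dy":0.03,"dz":-0.02,"wx":0,"wy":0,"wz":0},{"dx":0.15,"dy":0.05,"dz":-0.02,"wx":0,"wy":0,"wz":0},{"dx":0.2,"dy":0.07,"dz":-0.02,"wx":0,"wy":0,"wz":0},{"dx":0.25,"dy":0.1,"dz":-0.02,"wx":0,"wy":0,"wz":0},{"dx":0.3,"dy":0.13,"dz":-0.02,"wx":0,"wy":0,"wz":0},{"dx":0.35,"dy":0.16,"dz":-0.02,"wx":0,"wy":0,"wz":0},{"dx":0.4,"dy":0.19,"dz":-0.02,"wx":0,"wy":0,"wz":0},{"dx":0.45,"dy":0.22,"dz":-0.02,"wx":0,"wy":0,"wz":0},{"dx":0.49,"dy":0.25,"dz":-0.02,"wx":0,"wy":0,"wz":0},{"dx":0.52,"dy":0.27,"dz":-0.02,"wx":0,"wy":0,"wz":0}]' && python3 -m pendant '[{"dx":0.03,"dy":0.02,"dz":0,"wx":0,"wy":0,"wz":0},{"dx":0.05,"dy":0.03,"dz":0,"wx":0,"wy":0,"wz":0},{"dx":0.05,"dy":0.03,"dz":0,"wx":0,"wy":0,"wz":0}]'
python3 - <<'E'
from h import *
c=cam('top'); save(c,'pics/t15.png'); P=cloud(c); P0=np.load('P.npy')
for n,(u,v) in dict(L=(321,196),M=(195,193),S=(231,125)).items():
    w=P[v-30:v+31,u-30:u+31].reshape(-1,3)
    for lo,hi in ((.048,.062),(.078,.095)):
        m=w[(w[:,2]>lo)&(w[:,2]<hi)]
        (x,y),r=cv2.minEnclosingCircle(m[:,:2].astype(np.float32))
        A=np.c_[m[:,:2]-[x,y],np.ones(len(m))]; k=np.linalg.lstsq(A,m[:,2],rcond=None)[0]
        print(n,len(m),round(x,4),round(y,4),'d',round(2*r,4),'z',k[2].round(4),'tilt deg',np.degrees(k[:2]).round(2))
for n,(u,v,lo) in dict(pan=(350,145,.025),sqlid=(169,141,.009)).items():
    for Q in (P0,P):
        w=Q[v-24:v+25,u-22:u+23].reshape(-1,3); m=w[(w[:,2]>lo)&(w[:,2]<.06)]; print(n,len(m),m.mean(0).round(4))
E
```

```text
clock: 22.72
eef_pos: [0.407, -0.4178, 0.2036]
tcp_rot: [[0.394, -0.919, -0.002], [-0.919, -0.394, 0.002], [-0.002, 0.001, -1.0]]
wrist_force: [0.9, 0.2, -0.1]
finger_gap: 0.598
clock: 23.1
eef_pos: [0.4006, -0.4744, 0.2041]
tcp_rot: [[0.394, -0.919, -0.001], [-0.919, -0.394, 0.001], [-0.002, 0.0, -1.0]]
wrist_force: [1.1, 0.1, -0.1]
finger_gap: 0.6
L 1582 0.4541 -0.1695 d 0.1224 z 0.054 tilt deg [-0.08  0.08]
L 71 0.4538 -0.1687 d 0.0234 z 0.0854 tilt deg [ 3.29 -1.49]
M 1035 0.451 0.1654 d 0.1001 z 0.0539 tilt deg [-0.25  0.13]
M 69 0.4508 0.1654 d 0.0235 z 0.0852 tilt deg [2.88 3.24]
S 541 0.6426 0.0724 d 0.0787 z 0.0541 tilt deg [-0.29  0.17]
S 66 0.6423 0.0715 d 0.0236 z 0.0852 tilt deg [3.97 6.14]
pan 382 [ 0.5994 -0.2516  0.0417]
pan 378 [ 0.5992 -0.2508  0.0418]
sqlid 924 [0.6001 0.2477 0.0164]
sqlid 919 [0.6001 0.2475 0.0164]
```

View pics/t15.png

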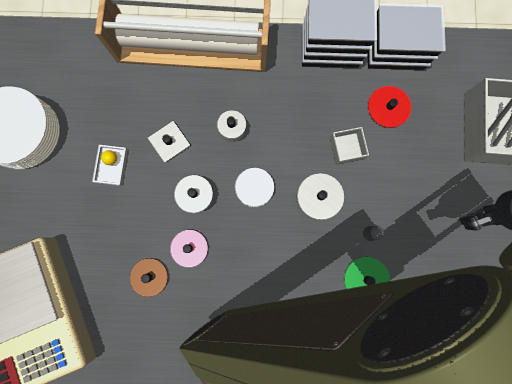

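Each lid's disc top is at 54 mm, which is exactly the seated height. Tilt is under 0.3° and all are centred within 3 mm. The pan and square lid haven't moved, and the look-alikes are where they were. I'll hand in.

```bash
python3 -c "
from bench import bot
print(bot.hand_in())"
```

```text
the job is handed in; nothing more can be done
None
```

All three round pots are covered with their own lids. I gripped each lid by its knob, lowered it onto its pot and let go, and the job was handed in at about 23 s of the 96 s allowed.

- **Seating:** the top camera's depth puts all three disc tops at 54 mm, which is the seated height. Tilt is at most 0.3°, and each lid is centred within about 2 mm of where its pot was measured.
- **Left alone:** the square pan and its square lid read in the same place to within 1 mm. The coloured look-alike lids and the white bowl look where they were in the final picture.
- **Disagreement between cameras:** the top and scene cameras differed by about 2 mm on where the large and medium pots stand. I corrected for this when placing those two lids. The small lid went on before I noticed and touched down with about 4 N of contact, but it still seated flat.
- **Forces:** gripping each lid also gave about 6 N at the wrist, well under the limit. The pendant refused my first move command because its rows were incomplete, so nothing moved then.

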